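# Nest the stain pots in the push-to-open box

## Task

Put the stain-mixing pots away: press the lid of the wooden box on the bench inward at the red disc until its catch lets go and it springs fully open. Then nest the blue pot and the yellow pot, in either order, onto the white pot standing inside, fully home and upright in one straight stack, and leave the lid open. Set the pots down gently, and leave the jar, the tin, and the sanding block where they are.

Things in the scene. Friction and masses are not known exactly. Their poses are not given: they have to be found in the camera images.
- chest: open-topped wooden box fixed to the bench, shut by a lid at the start; outside 210 mm (x) by 240 mm (y) by 155 mm tall, walls and floor 12 mm thick. Origin at the centre of its underside, z up; turned up to 0.2 rad from the world axes. The white pot stands inside on its floor
- lid (a joint): plywood lid's angle (rad): 0 shut, flush with the box's rim; 1.85 fully open, leaning outward; negative pressed in. Hinged along the box's +y side, no handle, set inside the walls. Pressed in about 7 mm at the red disc (2 to 4 N; hard stop at 8.5 mm) the catch lets go; as the finger leaves, a spring swings it open in about 1 s, up and over to +y, and it stays open
- press_spot (a point): centre of the 36 mm red disc on top of the lid, on its surface near the free edge (on the -y side of the box, away from the hinge); moves with the lid
- white_pot: white pot, open top, 72 mm tall, 60 to 120 g; origin: centre of underside. Body tapers from 38 mm across at the foot to 57 at 50 mm height; above it a straight collar 66 mm across (inside 60) to the rim: grip across it. Same shape for all three. Nested, the upper collar rests on the lower rim: origin 22 mm above the lower one's, 1.5 mm sideways play. Inside the box at the start
- blue_pot: blue pot, open top, 72 mm tall, 60 to 120 g; origin: centre of underside. Body tapers from 38 mm across at the foot to 57 at 50 mm height; above it a straight collar 66 mm across (inside 60) to the rim: grip across it. Same shape for all three. Nested, the upper collar rests on the lower rim: origin 22 mm above the lower one's, 1.5 mm sideways play. Stands upright on the bench
- yellow_pot: yellow pot, open top, 72 mm tall, 60 to 120 g; origin: centre of underside. Body tapers from 38 mm across at the foot to 57 at 50 mm height; above it a straight collar 66 mm across (inside 60) to the rim: grip across it. Same shape for all three. Nested, the upper collar rests on the lower rim: origin 22 mm above the lower one's, 1.5 mm sideways play. Stands upright on the bench
- stain_jar: closed amber jar, 64 mm across, 85 mm tall, origin at the centre of its underside; stands among the pots; leave it
- wax_tin: closed green and copper tin, 72 mm across, 50 mm tall, origin at the centre of its underside; leave it
- sanding_block: cork sanding block, 100 (x) by 60 (y) by 32 mm tall, origin at the centre of its underside; leave it
There are look-alikes about, which are no part of the job. Of the things that look like the blue_pot, the smallest one is meant.

How it is judged:
On the way:
1. the box's lid has sprung fully open (value of joint lid above 1.5 rad), for 0.2 s.
At the end, for the whole second after the job is handed in: Lid open (over 1.5 rad); white pot on the box floor, blue and yellow nested on it in either order: each axis within 4 mm of the pot below, origin 18 to 25 mm above it (22 is home); all upright within 0.08 rad and at rest (under 0.02 m/s); jar, tin, block within 30 mm of their starts (value of joint lid above 1.5 rad and z of white_pot in the frame of chest below 0.016 m and x of white_pot in the frame of chest between -0.09 and 0.09 m and y of white_pot in the frame of chest between -0.1 and 0.1 m and ((horizontal distance between blue_pot and white_pot below 0.004 m and z of blue_pot in the frame of white_pot between 0.018 and 0.025 m and horizontal distance between yellow_pot and blue_pot below 0.004 m and z of yellow_pot in the frame of blue_pot between 0.018 and 0.025 m) or (horizontal distance between yellow_pot and white_pot below 0.004 m and z of yellow_pot in the frame of white_pot between 0.018 and 0.025 m and horizontal distance between blue_pot and yellow_pot below 0.004 m and z of blue_pot in the frame of yellow_pot between 0.018 and 0.025 m)) and angle between each of white_pot, blue_pot, yellow_pot's own z axis and vertical below 0.08 rad and linear speed of each of white_pot, blue_pot, yellow_pot below 0.02 m/s); the robot touches nothing.
It fails at once if the jar, tin or sanding block is moved by more than 30 mm (distance of any of stain_jar, wax_tin, sanding_block from where it was at the start of the episode above 0.03 m).
It fails at once if a pot is rammed onto another (over 70 N between them) (contact force between white_pot and blue_pot above 70 N or contact force between any of white_pot, blue_pot and yellow_pot above 70 N).
It fails at once if a pot is dropped into the one below (over 0.45 m/s inside it) ((horizontal distance between blue_pot and white_pot below 0.02 m and z of blue_pot in the frame of white_pot between 0.01 and 0.072 m and linear speed of blue_pot above 0.45 m/s and linear speed of white_pot below 0.1 m/s) or (horizontal distance between yellow_pot and white_pot below 0.02 m and z of yellow_pot in the frame of white_pot between 0.01 and 0.072 m and linear speed of yellow_pot above 0.45 m/s and linear speed of white_pot below 0.1 m/s) or (horizontal distance between blue_pot and yellow_pot below 0.02 m and z of blue_pot in the frame of yellow_pot between 0.01 and 0.072 m and linear speed of blue_pot above 0.45 m/s and linear speed of yellow_pot below 0.1 m/s) or (horizontal distance between yellow_pot and blue_pot below 0.02 m and z of yellow_pot in the frame of blue_pot between 0.01 and 0.072 m and linear speed of yellow_pot above 0.45 m/s and linear speed of blue_pot below 0.1 m/s)).
It also fails if it takes over 72 s, if anything falls off the work surface, if the arm or the gripper's body presses on something with over 40 N, if the wrist force passes 120 N, or if a joint passes its speed limit or range.

## Robot

A 6-joint arm with a two-finger parallel gripper is mounted at the origin on the work surface. World frame = base frame: x ahead of the robot, y to its left, z up, the work surface at z = 0. Lengths are in m, angles in rad, forces in N, time in s.
With the tool pointing down it reaches from about 0.225 to 0.875 m from the base axis. Payload 3.4 kg.
Tool frame: the origin (TCP) lies between the finger pads; the fingertips stand 19 mm ahead of it and the grasp point (between the pads) is the TCP; z points along the fingers, y is the line along which they close (so a half turn about z gives the same grasp; the last joint's range is limited). The gripper opens to 85 mm and grips with 20 to 120 N. Pads are 22 mm wide; open, the fingers measure 114 mm over their backs; the gripper's body (76 mm by 85 mm) begins 54 mm behind the grasp point. The pads swing forward as they close: fully open they stand 13 mm farther back than shut.
Start: joints at [1.045, 0.276, 1.505, -0, 1.361, -0.121], TCP at [0.226, 0.529, 0.25] pointing down, gripper open.
Joint ranges: [-2.89, 2.89], [-0.75, 2.08], [0.22, 2.7], [-1.18, 4.32], [0.11, 2.71], [-2.7, 2.7]. Speed limits (rad/s): [2.57, 2.57, 3.14, 3.14, 3.14, 3.14].

## Interface

Orientations are given as a unit quaternion [w, x, y, z].
In Python, from rig import get_state, imaging, ticket gives the robot as it stands. The module is installed in compiled form; this text tells all that it offers.
- The arm moves only by the shell command python3 -m inch 'ROWS' [FORCE]. ROWS is JSON, a list of rows, each an object with "claw": the opening, from -1 (shut) to 1 (fully open); "travel": the shift along the world's x, y, z in units of 200 mm (1.0 is 200 mm), a list of three; "turn": the turn about the world's z in units of 180 degrees (1.0 is 180 degrees). A call has 1 to 5 rows; each row is the pose to reach, as a shift and turn from the pose commanded when the call began, turning the shorter way round; what a row does not reach only later rows make up. A row lasts 1/10 s, in which the tool goes at most 50 mm and 8.59 degrees, less where a joint would pass 70% of its speed; a pose out of reach is approached as far as the arm can. A call with a number of a shift or a turn outside -1 to 1 is refused whole. A call with a gripper value outside its range is refused whole. The fingers move at their own pace and stop on an object; FORCE is the grip in N (left out, the last holds). Time passes only in rows, so rows that repeat a pose let the fingers close. It gives the time, the measured TCP pose, the force, the opening and the grip force at its end, in the units of the state.
- get_state(): the state, without advancing time (a new reading comes with each control period).
- imaging.get_image(name): name is "scene" or "top"; returns the picture (480x640x3 uint8, red, green, blue); there is no depth.
- imaging.camera_params(name): a dict with "camera_matrix" (3x3 intrinsics, pixels), "cam_to_world" (4x4, takes a point from camera to world coordinates). Camera axes: x right, y down, z forward; pixel columns grow to the right and rows downward; lengths in m; the calibration is good to about 2 mm. A picture is of the moment at which its call begins. camera_params takes no time and is no camera call.
- ticket.sign_off(): hands the job in; it is judged then, once.
The state is a dict: "clock": time; "qpos": joint angles; "qd": joint speeds; "effort": joint torques, N m; "position": TCP position; "ee_rot": TCP orientation; "contact_force": force on the tool from outside, world axes, zero at the start; "moment": the same for the moment, N m; "width": finger opening in m; "gripper_force": force on a finger pad.
Only numpy, scipy, OpenCV 4.12 (cv2) and the standard library are available. Lean on these libraries where they do the work, as an engineer would, in place of code of your own. Each camera call takes 0.05 s, during which the arm holds its last target. There are 200 camera calls.

## Working session

There is one attempt and no reset: what is moved stays moved. The work goes in short steps, Python scripts to look and compute and a shell command to move; the robot and the scene stay as the last step left them, time stands still between calls to the robot, and variables do not carry over. Pictures are saved under pics/ and viewed, at most 10 in all, crops included, and the job is handed in when it is done.

```bash
mkdir -p pics
cat > h.py <<'E'
import numpy as np,cv2
from rig import get_state,imaging,ticket
def snap(n,f):
    im=imaging.get_image(n); cv2.imwrite('pics/'+f,cv2.cvtColor(im,cv2.COLOR_RGB2BGR)); return im
def ray(n,u,v,z):
    p=imaging.camera_params(n);K=np.array(p['camera_matrix']);T=np.array(p['cam_to_world'])
    d=T[:3,:3]@np.linalg.solve(K,[u,v,1]);o=T[:3,3];return o+d*(z-o[2])/d[2]
def proj(n,P):
    p=imaging.camera_params(n);K=np.array(p['camera_matrix']);T=np.array(p['cam_to_world'])
    c=K@(T[:3,:3].T@(np.array(P)-T[:3,3]));return c[:2]/c[2]
E
python3 -c "
from h import *
snap('top','t0.png');snap('scene','s0.png')
for n in('top','scene'):print(imaging.camera_params(n))
print(get_state())"
```

```text
{'camera_matrix': array([[445.68760611,   0.        , 316.31343625],
       [  0.        , 445.68760611, 242.79028814],
       [  0.        ,   0.        ,   1.        ]]), 'cam_to_world': array([[ 0.02850027, -0.99339386,  0.11115925,  0.44251037],
       [-0.99924589, -0.02537996,  0.02938565, -0.01567818],
       [-0.0263703 , -0.11191292, -0.99336806,  1.09801781],
       [ 0.        ,  0.        ,  0.        ,  1.        ]])}
{'camera_matrix': array([[560.19184555,   0.        , 318.36870421],
       [  0.        , 560.19184555, 230.9384002 ],
       [  0.        ,   0.        ,   1.        ]]), 'cam_to_world': array([[-0.28686248,  0.50298751, -0.81529963,  1.5752614 ],
       [ 0.95776633,  0.1682111 , -0.23321383,  0.26581285],
       [ 0.0198388 , -0.84776683, -0.52999795,  0.74681168],
       [ 0.        ,  0.        ,  0.        ,  1.        ]])}
{'clock': 0.1, 'qpos': array([ 1.04497638e+00,  2.76533818e-01,  1.50599466e+00, -2.88950179e-05,
        1.36068777e+00, -1.20996980e-01]), 'qd': array([ 0.00026796, -0.00088589, -0.00360946,  0.00106864, -0.00148379,
        0.00148477]), 'effort': array([ 2.11316445e-03, -4.17698514e+01, -2.46406531e+01, -4.84715338e-05,
        5.78864798e-03, -3.49675122e-05]), 'position': array([0.22626214, 0.52814389, 0.24952973]), 'ee_rot': array([-2.44593973e-04,  2.01029137e-01,  9.79584926e-01, -7.74200347e-04]), 'contact_force': array([ 0.38853576, -0.0686177 ,  0.46312057]), 'moment': array([ 0.009033  ,  0.0226009 , -0.00658671]), 'gripper_force': 0.0, 'width': 0.08521760900641069}
```

View pics/t0.png

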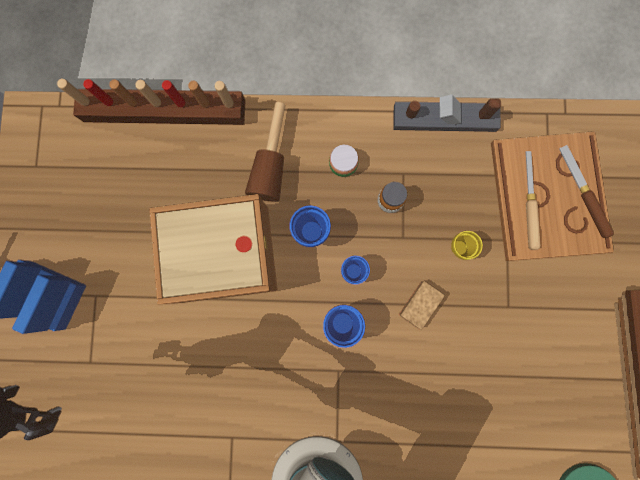

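View pics/s0.png

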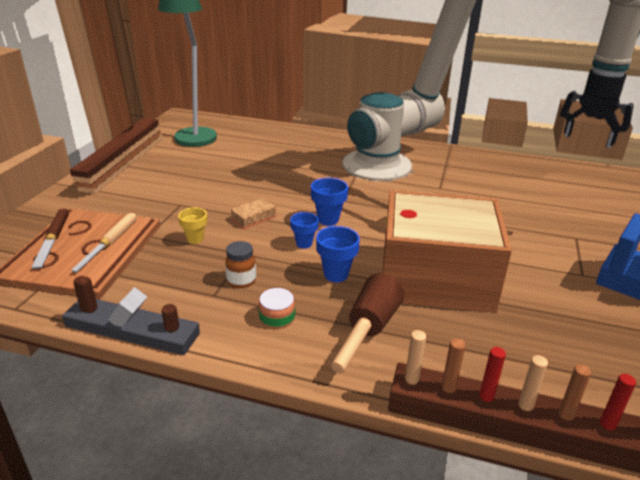

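The top view shows the lidded box at (210,248) with its red disc at (244,244). The smallest blue pot is at (355,270), between the larger blue ones at (310,227) and (344,326). Yellow is at (467,245), the jar at (394,197), the tin at (344,160) and the block at (423,304).

```bash
cat >> h.py <<'E'
def blobs(im,lo,hi,amin=60):
    m=cv2.inRange(cv2.cvtColor(im,cv2.COLOR_RGB2HSV),lo,hi)
    m=cv2.morphologyEx(m,cv2.MORPH_CLOSE,np.ones((3,3),np.uint8))
    cs,_=cv2.findContours(m,cv2.RETR_EXTERNAL,cv2.CHAIN_APPROX_NONE)
    return [c for c in cs if cv2.contourArea(c)>amin]
def rims(im,lo,hi,z,n='top'):
    for c in blobs(im,lo,hi):
        c=cv2.convexHull(c);(u,v),r=cv2.minEnclosingCircle(c)
        e=[ray(n,*p,z)[:2] for p in c[:,0]]
        (x,y),R=cv2.minEnclosingCircle(np.float32(e))
        print('px',round(u),round(v),'xy',round(x,4),round(y,4),'R',round(R,4))
BLUE=((105,120,60),(130,255,255));YEL=((24,130,80),(34,255,255));RED=((0,170,120),(6,255,255))
E
python3 -c "
from h import *
im=cv2.cvtColor(cv2.imread('pics/t0.png'),cv2.COLOR_BGR2RGB)
print('blue');rims(im,*BLUE,.072);print('yel');rims(im,*YEL,.072);print('red');rims(im,*RED,.155)
for q in [(150,209),(262,195),(270,290),(159,303)]: print(ray('top',*q,.155))
print('jar',ray('top',394,194,.085),'block',ray('top',423,303,.032))
s=get_state();from scipy.spatial.transform import Rotation as R
q=s['ee_rot'];print(R.from_quat([*q[1:],q[0]]).as_matrix())"
```

```text
blue
px 344 326 xy 0.37 -0.0528 R 0.0473
px 35 294 xy 0.4204 0.6664 R 0.1073
px 355 270 xy 0.4979 -0.076 R 0.0327
px 310 226 xy 0.5971 0.0311 R 0.0485
yel
px 467 245 xy 0.5611 -0.3306 R 0.035
red
px 243 244 xy 0.542 0.1685 R 0.017
[0.61257424 0.3752362  0.155     ]
[0.64902178 0.13267385 0.155     ]
[0.44530594 0.10711241 0.155     ]
[0.41126898 0.34169717 0.155     ]
jar [ 0.6736153  -0.16162367  0.085     ] block [ 0.4254717  -0.23967836  0.032     ]
[[-9.19174453e-01  3.93849845e-01 -7.90474794e-04]
 [ 3.93850603e-01  9.19173374e-01 -1.41844895e-03]
 [ 1.67927484e-04 -1.61513101e-03 -9.99998682e-01]]
```

```bash
python3 -m inch '[{"claw":-1,"travel":[0.79,-0.9,0],"turn":0},{"claw":-1,"travel":[0.79,-0.9,0],"turn":0},{"claw":-1,"travel":[0.79,-0.9,0],"turn":0},{"claw":-1,"travel":[0.79,-0.9,0],"turn":0},{"claw":-1,"travel":[0.79,-0.9,0],"turn":0}]' 30
python3 -m inch '[{"claw":-1,"travel":[0.79,-0.9,0],"turn":0},{"claw":-1,"travel":[0.79,-0.9,0],"turn":0},{"claw":-1,"travel":[0.79,-0.9,0],"turn":0},{"claw":-1,"travel":[0.79,-0.9,-0.2],"turn":0},{"claw":-1,"travel":[0.79,-0.9,-0.3],"turn":0}]'
python3 -m inch '[{"claw":-1,"travel":[0,0,0],"turn":0}]'
```

```text
clock: 0.6
position: [0.3856, 0.3463, 0.25]
ee_rot: [0.0, 0.201, 0.98, -0.0]
contact_force: [0.8, 1.0, 0.2]
width: 0.0124
gripper_force: 0.0
clock: 1.1
position: [0.5413, 0.1717, 0.1977]
ee_rot: [0.003, 0.202, 0.979, 0.001]
contact_force: [0.3, 1.1, -0.4]
width: -0.0001
gripper_force: 0.0
clock: 1.2
position: [0.5383, 0.1693, 0.1916]
ee_rot: [-0.003, 0.203, 0.979, -0.002]
contact_force: [-1.5, -0.3, -0.1]
width: -0.0001
gripper_force: 0.0
```

```bash
python3 -m inch '[{"claw":-1,"travel":[0.01,0,-0.06],"turn":0},{"claw":-1,"travel":[0.01,0,-0.08],"turn":0},{"claw":-1,"travel":[0.01,0,-0.09],"turn":0},{"claw":-1,"travel":[0.01,0,-0.1],"turn":0},{"claw":-1,"travel":[0.01,0,-0.1],"turn":0}]'
python3 -m inch '[{"claw":-1,"travel":[0,0,-0.01],"turn":0},{"claw":-1,"travel":[0,0,-0.015],"turn":0}]'
```

```text
clock: 1.7
position: [0.5397, 0.1745, 0.1769]
ee_rot: [0.0, 0.2, 0.98, 0.0]
contact_force: [-0.5, 0.0, -0.4]
width: -0.0001
gripper_force: 0.0
clock: 1.9
position: [0.54, 0.174, 0.1738]
ee_rot: [0.0, 0.201, 0.98, 0.0]
contact_force: [0.2, 0.8, 0.6]
width: -0.0003
gripper_force: 0.4
```

```bash
python3 -m inch '[{"claw":-1,"travel":[0,0,-0.01],"turn":0},{"claw":-1,"travel":[0,0,-0.02],"turn":0},{"claw":-1,"travel":[0,0,-0.03],"turn":0},{"claw":-1,"travel":[0,0,-0.035],"turn":0},{"claw":-1,"travel":[0,0,-0.035],"turn":0}]'
```

```text
clock: 2.4
position: [0.5401, 0.1737, 0.1663]
ee_rot: [0.0, 0.201, 0.98, 0.0]
contact_force: [0.4, 0.7, 0.9]
width: -0.0
gripper_force: 0.7
```

```bash
python3 -m inch '[{"claw":-1,"travel":[0,0,-0.01],"turn":0},{"claw":-1,"travel":[0,0,-0.01],"turn":0}]';python3 -m inch '[{"claw":-1,"travel":[0,0,-0.01],"turn":0},{"claw":-1,"travel":[0,0,-0.01],"turn":0}]'
```

```text
clock: 2.6
position: [0.5402, 0.1737, 0.1647]
ee_rot: [0.0, 0.201, 0.98, 0.0]
contact_force: [-0.8, 1.8, 4.9]
width: -0.0001
gripper_force: 2.5
clock: 2.8
position: [0.5402, 0.1738, 0.1634]
ee_rot: [0.0, 0.201, 0.98, 0.0]
contact_force: [-2.0, 1.4, 8.1]
width: -0.0002
gripper_force: 4.4
```

```bash
python3 -m inch '[{"claw":-1,"travel":[0,-0.1,0.22],"turn":0},{"claw":-1,"travel":[0,-0.3,0.4],"turn":0},{"claw":-1,"travel":[0,-0.5,0.5],"turn":0},{"claw":0,"travel":[-0.1,-0.8,0.5],"turn":0},{"claw":1,"travel":[-0.2,-1,0.5],"turn":0}]'
python3 -m inch '[{"claw":1,"travel":[0,-0.2,0],"turn":0},{"claw":1,"travel":[0,-0.25,0],"turn":0},{"claw":1,"travel":[0,-0.25,0],"turn":0},{"claw":1,"travel":[0,-0.25,0],"turn":0},{"claw":1,"travel":[0,-0.25,0],"turn":0}]'
python3 -c "
from h import *
a=snap('top','t1.png');b=snap('scene','s1.png');print(get_state()['position'])
cv2.imwrite('pics/c1.png',cv2.cvtColor(np.hstack([cv2.resize(a[150:350,100:380],None,fx=1.4,fy=1.4),cv2.resize(b[130:330,250:530],None,fx=1.4,fy=1.4)]),cv2.COLOR_RGB2BGR))"
```

```text
clock: 3.3
position: [0.5037, -0.0216, 0.2629]
ee_rot: [0.001, 0.201, 0.98, -0.001]
contact_force: [0.0, -1.2, -0.1]
width: 0.0284
gripper_force: 0.0
clock: 3.8
position: [0.5034, -0.0679, 0.2622]
ee_rot: [-0.0, 0.2, 0.98, 0.0]
contact_force: [0.0, 0.2, 0.1]
width: 0.0852
gripper_force: 0.0
[ 0.50342838 -0.06791539  0.26225657]
```

View pics/c1.png

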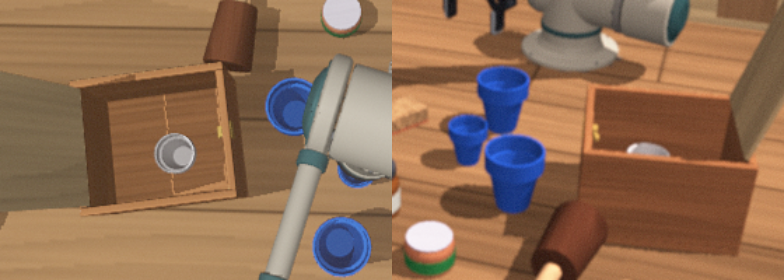

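The lid is open. The white pot stands in the box at about (225,259) in the top view.

```bash
python3 -c "
from h import *
im=cv2.cvtColor(cv2.imread('pics/t1.png'),cv2.COLOR_BGR2RGB)
m=np.zeros_like(im);m[230:290,195:255]=im[230:290,195:255]
print('white');rims(m,(0,0,85),(180,70,255),.084)
C=np.array([.530,.239]);a=.13
for c in [(-1,-1),(1,-1),(1,1),(-1,1)]:
  d=np.array([.093*c[0],.108*c[1]]);print(C+[d[0]*np.cos(a)-d[1]*np.sin(a),d[0]*np.sin(a)+d[1]*np.cos(a)])
b=cv2.cvtColor(cv2.imread('pics/s1.png'),cv2.COLOR_BGR2RGB)
print('blue scene');
for c in blobs(b,*BLUE): print(cv2.boundingRect(c))
for P in [(.4979,-.076,.072),(.4979,-.076,0)]:print(proj('scene',P))
"
```

```text
white
px 225 260 xy 0.5123 0.2234 R 0.035
[0.45178523 0.11985534]
[0.63621574 0.14396729]
[0.60821477 0.35814466]
[0.42378426 0.33403271]
blue scene
(597, 214, 43, 85)
(291, 178, 68, 104)
[304.86787825 219.30950351]
[304.65738575 244.89301436]
```

```bash
python3 -m inch '[{"claw":1,"travel":[-0.027,-0.04,-0.2],"turn":0},{"claw":1,"travel":[-0.027,-0.04,-0.4],"turn":0},{"claw":1,"travel":[-0.027,-0.04,-0.6],"turn":0},{"claw":1,"travel":[-0.027,-0.04,-0.75],"turn":0},{"claw":1,"travel":[-0.027,-0.04,-0.85],"turn":0}]'
python3 -m inch '[{"claw":1,"travel":[0,0,-0.1],"turn":0},{"claw":1,"travel":[0,0,-0.15],"turn":0},{"claw":1,"travel":[0,0,-0.15],"turn":0},{"claw":0.4,"travel":[0,0,-0.15],"turn":0},{"claw":0.4,"travel":[0,0,-0.15],"turn":0}]' 20
python3 -m inch '[{"claw":0,"travel":[0,0,0],"turn":0},{"claw":0,"travel":[0,0,0],"turn":0},{"claw":0,"travel":[0,0,0],"turn":0},{"claw":0,"travel":[0,0,0],"turn":0}]' 20
```

```text
clock: 4.4
position: [0.4967, -0.0758, 0.0901]
ee_rot: [-0.002, 0.2, 0.98, 0.0]
contact_force: [-0.3, -0.2, -0.1]
width: 0.0854
gripper_force: 0.0
clock: 4.9
position: [0.499, -0.0773, 0.0637]
ee_rot: [0.001, 0.201, 0.98, -0.0]
contact_force: [-0.1, -0.7, 0.4]
width: 0.0647
gripper_force: 22.4
clock: 5.3
position: [0.499, -0.0774, 0.0635]
ee_rot: [0.001, 0.201, 0.98, 0.0]
contact_force: [1.2, 0.6, 6.5]
width: 0.0649
gripper_force: 23.0
```

```bash
python3 -m inch '[{"claw":0,"travel":[0,0,0.1],"turn":0},{"claw":0,"travel":[0,0,0.3],"turn":0},{"claw":0,"travel":[0,0,0.55],"turn":0},{"claw":0,"travel":[0,0,0.8],"turn":0},{"claw":0,"travel":[0,0,1],"turn":0}]'
python3 -m inch '[{"claw":0,"travel":[0,0,0],"turn":0},{"claw":0,"travel":[0,0,0],"turn":0},{"claw":0,"travel":[0,0,0],"turn":0}]'
python3 -c "
from h import *
a=snap('top','t2.png');b=snap('scene','s2.png');s=get_state();p=s['position'];print(p)
for P in [p,p+[0,0,.01],p-[0,0,.062]]: print(proj('scene',P)-[220,60])
for c in blobs(b,*BLUE): print(cv2.boundingRect(c))
cv2.imwrite('pics/c2.png',cv2.cvtColor(cv2.resize(b[60:260,220:420],None,fx=3,fy=3),cv2.COLOR_RGB2BGR))"
```

```text
clock: 5.8
position: [0.4979, -0.0774, 0.2653]
ee_rot: [0.001, 0.201, 0.98, -0.0]
contact_force: [1.1, 0.0, -0.9]
width: 0.065
gripper_force: 23.0
clock: 6.1
position: [0.4966, -0.077, 0.2608]
ee_rot: [-0.002, 0.201, 0.98, 0.0]
contact_force: [0.5, 0.3, -0.2]
width: 0.0648
gripper_force: 23.0
[ 0.49678558 -0.07697446  0.26044971]
[85.21093268 84.49311572]
[85.24509925 80.19559792]
[ 85.00556754 110.32422777]
(597, 214, 43, 85)
(311, 178, 48, 104)
(290, 135, 26, 38)
```

View pics/c2.png

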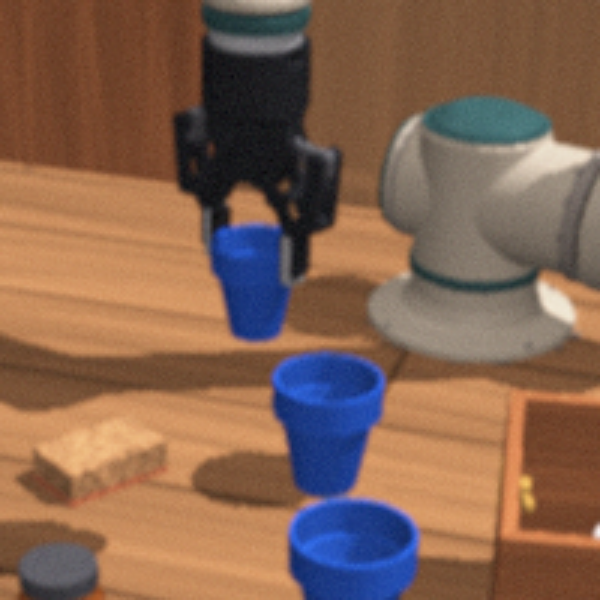

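The blue pot is held upright in the scene view, with its foot at about (305,172), on the tool axis. Next is carrying it over the white pot.

```bash
python3 -m inch '[{"claw":0,"travel":[0.04,0.2,0],"turn":0},{"claw":0,"travel":[0.04,0.4,0],"turn":0},{"claw":0,"travel":[0.04,0.6,0],"turn":0},{"claw":0,"travel":[0.04,0.75,0],"turn":0},{"claw":0,"travel":[0.04,0.75,0],"turn":0}]'
python3 -m inch '[{"claw":0,"travel":[0.04,0.2,0],"turn":0},{"claw":0,"travel":[0.04,0.4,0],"turn":0},{"claw":0,"travel":[0.04,0.6,0],"turn":0},{"claw":0,"travel":[0.04,0.75,0],"turn":0},{"claw":0,"travel":[0.04,0.75,0],"turn":0}]'
python3 -m inch '[{"claw":0,"travel":[0,0,0],"turn":0},{"claw":0,"travel":[0,0,0],"turn":0}]'
python3 -c "
from h import *
a=snap('top','t3.png');b=snap('scene','s3.png');s=get_state();p=s['position'];print(p,s['contact_force'])
for P in [p-[0,0,.062],(.513,.225,.084),(.513,.225,.012)]: print(proj('scene',P),proj('top',P))
for c in blobs(b,*BLUE): print(cv2.boundingRect(c))
m=np.zeros_like(b);m[180:300,400:500]=b[180:300,400:500]
for c in blobs(m,(0,0,85),(180,50,255),20):print('w',cv2.boundingRect(c),cv2.minEnclosingCircle(c))
cv2.imwrite('pics/c3.png',cv2.cvtColor(np.hstack([cv2.resize(b[120:270,370:520],None,fx=2.6,fy=2.6),cv2.resize(a[170:320,130:280],None,fx=2.6,fy=2.6)]),cv2.COLOR_RGB2BGR))"
```

```text
clock: 6.7
position: [0.5049, 0.0761, 0.2608]
ee_rot: [-0.002, 0.199, 0.98, 0.001]
contact_force: [0.2, -0.3, -0.5]
width: 0.0651
gripper_force: 23.1
clock: 7.2
position: [0.5136, 0.2253, 0.2609]
ee_rot: [-0.001, 0.199, 0.98, 0.0]
contact_force: [0.1, -1.0, -0.9]
width: 0.0652
gripper_force: 23.2
clock: 7.4
position: [0.5138, 0.2214, 0.2616]
ee_rot: [-0.001, 0.201, 0.979, -0.001]
contact_force: [-0.2, -0.7, -1.1]
width: 0.065
gripper_force: 23.2
[0.51401817 0.22137659 0.26212708] [ 0.53229229  0.00436765 -1.04533506]
[439.03996495 193.53621738] [212.53499655 254.30720095]
[433.65385107 240.40851647] [223.98976311 259.07488633]
[429.5437142  267.15281533] [230.8008358  261.29346843]
(597, 214, 43, 85)
(312, 178, 47, 104)
(426, 156, 31, 41)
w (418, 232, 30, 9) ((432.5, 238.0), 14.637381553649902)
```

View pics/c3.png

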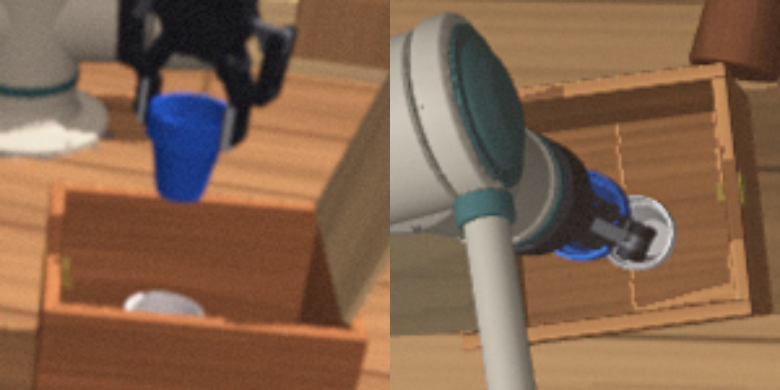

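```bash
python3 -m inch '[{"claw":0,"travel":[0,0.015,-0.1],"turn":0},{"claw":0,"travel":[0,0.015,-0.3],"turn":0},{"claw":0,"travel":[0,0.015,-0.45],"turn":0},{"claw":0,"travel":[0,0.015,-0.45],"turn":0},{"claw":0,"travel":[0,0.015,-0.45],"turn":0}]'
python3 -m inch '[{"claw":0,"travel":[0,0,0],"turn":0},{"claw":0,"travel":[0,0,0],"turn":0}]'
```

```text
clock: 8.0
position: [0.5143, 0.2251, 0.1728]
ee_rot: [-0.0, 0.202, 0.979, -0.0]
contact_force: [0.7, 0.9, -1.5]
width: 0.0652
gripper_force: 23.2
clock: 8.2
position: [0.5152, 0.2259, 0.1744]
ee_rot: [0.002, 0.201, 0.98, 0.001]
contact_force: [-0.9, 0.6, -0.8]
width: 0.0651
gripper_force: 23.2
```

```bash
python3 -m inch '[{"claw":0,"travel":[-0.008,-0.005,-0.06],"turn":0},{"claw":0,"travel":[-0.008,-0.005,-0.12],"turn":0},{"claw":0,"travel":[-0.008,-0.005,-0.18],"turn":0},{"claw":0,"travel":[-0.008,-0.005,-0.24],"turn":0},{"claw":0,"travel":[-0.008,-0.005,-0.28],"turn":0}]'
python3 -m inch '[{"claw":0,"travel":[0,0,-0.03],"turn":0},{"claw":0,"travel":[0,0,-0.05],"turn":0},{"claw":0,"travel":[0,0,-0.05],"turn":0}]'
```

```text
clock: 8.7
position: [0.5115, 0.2246, 0.1146]
ee_rot: [-0.001, 0.201, 0.98, -0.001]
contact_force: [0.3, 0.4, -0.2]
width: 0.0648
gripper_force: 23.2
clock: 9.0
position: [0.5121, 0.2247, 0.1059]
ee_rot: [-0.0, 0.201, 0.98, -0.0]
contact_force: [-0.6, -0.5, -0.1]
width: 0.0652
gripper_force: 23.2
```

```bash
python3 -m inch '[{"claw":0,"travel":[0,0,-0.01],"turn":0},{"claw":0,"travel":[0,0,-0.02],"turn":0},{"claw":0,"travel":[0,0,-0.03],"turn":0},{"claw":0,"travel":[0,0,-0.03],"turn":0}]'
python3 -m inch '[{"claw":0,"travel":[0,0,-0.01],"turn":0},{"claw":0,"travel":[0,0,-0.01],"turn":0}]'
```

```text
clock: 9.4
position: [0.5125, 0.2248, 0.1004]
ee_rot: [0.0, 0.201, 0.98, 0.0]
contact_force: [0.8, -1.4, -1.7]
width: 0.0652
gripper_force: 23.2
clock: 9.6
position: [0.5124, 0.2248, 0.0984]
ee_rot: [0.0, 0.201, 0.98, 0.0]
contact_force: [-0.1, -0.7, -0.4]
width: 0.065
gripper_force: 23.2
```

```bash
python3 -m inch '[{"claw":0,"travel":[0,0,-0.01],"turn":0},{"claw":0,"travel":[0,0,-0.01],"turn":0}]'
python3 -m inch '[{"claw":0,"travel":[0,0,-0.01],"turn":0},{"claw":0,"travel":[0,0,-0.01],"turn":0}]'
```

```text
clock: 9.8
position: [0.513, 0.2247, 0.0975]
ee_rot: [0.001, 0.201, 0.98, 0.0]
contact_force: [-0.1, -0.7, 6.3]
width: 0.0652
gripper_force: 23.8
clock: 10.0
position: [0.5132, 0.2246, 0.0974]
ee_rot: [0.001, 0.201, 0.98, 0.0]
contact_force: [-3.1, -1.7, 16.0]
width: 0.065
gripper_force: 24.7
```

Seated at the expected height. Release and lift.

```bash
python3 -m inch '[{"claw":0,"travel":[0,0,0.012],"turn":0},{"claw":0.7,"travel":[0,0,0.012],"turn":0},{"claw":1,"travel":[0,0,0.012],"turn":0},{"claw":1,"travel":[0,0,0.012],"turn":0},{"claw":1,"travel":[0,0,0.012],"turn":0}]'
python3 -m inch '[{"claw":1,"travel":[0,0,0.1],"turn":0},{"claw":1,"travel":[0,0,0.3],"turn":0},{"claw":1,"travel":[0,0,0.55],"turn":0},{"claw":1,"travel":[0,-0.2,0.75],"turn":0},{"claw":1,"travel":[0,-0.4,0.75],"turn":0}]'
python3 -m inch '[{"claw":1,"travel":[0.06,-1,0],"turn":0},{"claw":1,"travel":[0.06,-1,0],"turn":0},{"claw":1,"travel":[0.06,-1,0],"turn":0},{"claw":1,"travel":[0.06,-1,0],"turn":0},{"claw":1,"travel":[0.06,-1,0],"turn":0}]'
python3 -m inch '[{"claw":1,"travel":[0.12,-1,0],"turn":0},{"claw":1,"travel":[0.12,-1,0],"turn":0},{"claw":1,"travel":[0.12,-1,0],"turn":0},{"claw":1,"travel":[0.12,-1,0],"turn":0},{"claw":1,"travel":[0.12,-1,0],"turn":0}]'
python3 -c "
from h import *
a=snap('top','t4.png');b=snap('scene','s4.png');print(get_state()['position'])
print('blue');rims(a,*BLUE,.106);print('yel');rims(a,*YEL,.072)
for c in blobs(b,*YEL):print(cv2.boundingRect(c))
print(proj('scene',(.5618,-.3325,.072)),proj('scene',(.5618,-.3325,0)))
cv2.imwrite('pics/c4.png',cv2.cvtColor(np.hstack([cv2.resize(b[150:300,370:520],None,fx=2.6,fy=2.6),cv2.resize(a[170:320,130:280],None,fx=2.6,fy=2.6)]),cv2.COLOR_RGB2BGR))"
```

```text
clock: 10.5
position: [0.512, 0.2247, 0.0964]
ee_rot: [-0.0, 0.201, 0.98, -0.0]
contact_force: [-0.3, 0.8, 0.4]
width: 0.0853
gripper_force: 0.0
clock: 11.0
position: [0.5152, 0.1457, 0.2519]
ee_rot: [0.005, 0.199, 0.98, 0.002]
contact_force: [1.3, -1.3, 0.6]
width: 0.0855
gripper_force: 0.0
clock: 11.5
position: [0.5247, -0.0612, 0.2465]
ee_rot: [0.0, 0.204, 0.979, -0.002]
contact_force: [0.5, 0.7, -0.2]
width: 0.0857
gripper_force: 0.0
clock: 12.0
position: [0.549, -0.2609, 0.2458]
ee_rot: [0.0, 0.203, 0.979, -0.002]
contact_force: [-0.5, 1.2, 0.2]
width: 0.0854
gripper_force: 0.0
[ 0.5482003  -0.25570337  0.24590108]
blue
px 344 326 xy 0.3724 -0.0516 R 0.0457
px 35 294 xy 0.42 0.6459 R 0.1031
px 222 259 xy 0.5111 0.2239 R 0.0333
px 310 226 xy 0.592 0.0295 R 0.0469
yel
px 454 248 xy 0.5546 -0.3029 R 0.0154
[193.20207422 214.71906542] [196.12225078 240.28614158]
```

View pics/c4.png

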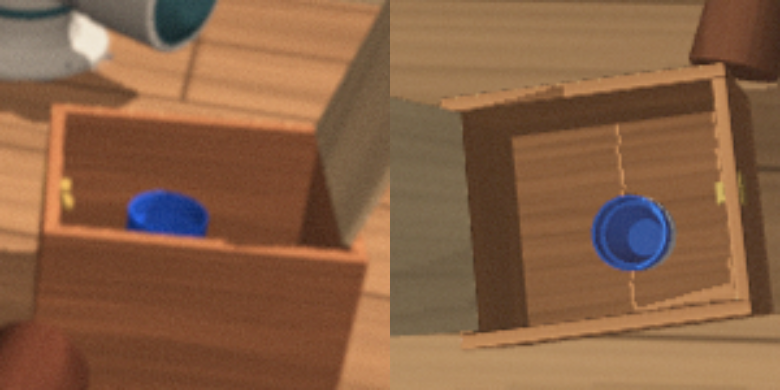

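The blue pot sits centred and upright at (222,259). Next is the yellow pot.

```bash
python3 -m inch '[{"claw":1,"travel":[0.068,-0.2,0],"turn":0},{"claw":1,"travel":[0.068,-0.385,0],"turn":0},{"claw":1,"travel":[0.068,-0.385,-0.2],"turn":0},{"claw":1,"travel":[0.068,-0.385,-0.4],"turn":0},{"claw":1,"travel":[0.068,-0.385,-0.5],"turn":0}]'
python3 -m inch '[{"claw":1,"travel":[0,0,0],"turn":0},{"claw":1,"travel":[0,0,0],"turn":0},{"claw":1,"travel":[0,0,0],"turn":0}]'
```

```text
clock: 12.6
position: [0.5604, -0.3287, 0.1432]
ee_rot: [-0.003, 0.2, 0.98, 0.002]
contact_force: [-0.2, 1.0, 1.2]
width: 0.085
gripper_force: 0.0
clock: 12.9
position: [0.5632, -0.3319, 0.1489]
ee_rot: [0.002, 0.2, 0.98, -0.001]
contact_force: [0.9, -1.0, 0.7]
width: 0.0854
gripper_force: 0.0
```

```bash
python3 -m inch '[{"claw":1,"travel":[-0.005,0,-0.15],"turn":0},{"claw":1,"travel":[-0.005,0,-0.3],"turn":0},{"claw":1,"travel":[-0.005,0,-0.38],"turn":0},{"claw":1,"travel":[-0.005,0,-0.415],"turn":0},{"claw":1,"travel":[-0.005,0,-0.415],"turn":0}]'
python3 -m inch '[{"claw":1,"travel":[0,0,0],"turn":0},{"claw":0.4,"travel":[0,0,0],"turn":0},{"claw":0,"travel":[0,0,0],"turn":0},{"claw":0,"travel":[0,0,0],"turn":0},{"claw":0,"travel":[0,0,0],"turn":0}]' 20
python3 -m inch '[{"claw":0,"travel":[0,0,0],"turn":0},{"claw":0,"travel":[0,0,0],"turn":0}]'
```

```text
clock: 13.4
position: [0.5613, -0.3322, 0.0643]
ee_rot: [0.0, 0.201, 0.98, -0.0]
contact_force: [0.2, -0.9, 0.2]
width: 0.0849
gripper_force: 0.0
clock: 13.9
position: [0.5617, -0.3329, 0.0654]
ee_rot: [0.001, 0.201, 0.98, -0.001]
contact_force: [-0.9, -0.3, 5.8]
width: 0.0648
gripper_force: 22.3
clock: 14.1
position: [0.5617, -0.3329, 0.0655]
ee_rot: [0.001, 0.201, 0.98, -0.001]
contact_force: [-0.7, -0.2, 6.0]
width: 0.0647
gripper_force: 22.3
```

```bash
python3 -m inch '[{"claw":0,"travel":[0,0,0.1],"turn":0},{"claw":0,"travel":[0,0,0.3],"turn":0},{"claw":0,"travel":[0,0,0.55],"turn":0},{"claw":0,"travel":[0,0,0.8],"turn":0},{"claw":0,"travel":[0,0,1],"turn":0}]'
python3 -m inch '[{"claw":0,"travel":[-0.08,0.2,0],"turn":0},{"claw":0,"travel":[-0.08,0.4,0],"turn":0},{"claw":0,"travel":[-0.08,0.6,0],"turn":0},{"claw":0,"travel":[-0.08,0.8,0],"turn":0},{"claw":0,"travel":[-0.08,0.93,0],"turn":0}]'
python3 -m inch '[{"claw":0,"travel":[-0.08,0.2,0],"turn":0},{"claw":0,"travel":[-0.08,0.4,0],"turn":0},{"claw":0,"travel":[-0.08,0.6,0],"turn":0},{"claw":0,"travel":[-0.08,0.8,0],"turn":0},{"claw":0,"travel":[-0.08,0.93,0],"turn":0}]'
python3 -m inch '[{"claw":0,"travel":[-0.08,0.2,0],"turn":0},{"claw":0,"travel":[-0.08,0.4,0],"turn":0},{"claw":0,"travel":[-0.08,0.6,0],"turn":0},{"claw":0,"travel":[-0.08,0.8,0],"turn":0},{"claw":0,"travel":[-0.08,0.92,0],"turn":0}]'
python3 -m inch '[{"claw":0,"travel":[0,0,0],"turn":0},{"claw":0,"travel":[0,0,0],"turn":0},{"claw":0,"travel":[0,0,0],"turn":0},{"claw":0,"travel":[0,0,0],"turn":0}]'
python3 -c "
from h import *
b=snap('scene','s5.png');s=get_state();p=s['position'];print(p)
print(proj('scene',p-[0,0,.0655]),proj('scene',p+[0,0,.0065]))
for c in blobs(b,*YEL):
  x,y,w,h=cv2.boundingRect(c);f=c[c[:,0,1]>y+h-6][:,0,0];print((x,y,w,h),f.min(),f.max())"
```

```text
clock: 14.6
position: [0.5611, -0.3323, 0.2669]
ee_rot: [0.001, 0.201, 0.98, -0.0]
contact_force: [0.6, -0.4, -0.9]
width: 0.065
gripper_force: 23.3
clock: 15.1
position: [0.5441, -0.1434, 0.2638]
ee_rot: [-0.0, 0.2, 0.98, 0.001]
contact_force: [0.6, -0.5, -0.7]
width: 0.065
gripper_force: 23.3
clock: 15.6
position: [0.5281, 0.0424, 0.2638]
ee_rot: [-0.0, 0.2, 0.98, 0.001]
contact_force: [-0.3, 0.3, -1.4]
width: 0.0645
gripper_force: 23.3
clock: 16.1
position: [0.5122, 0.2266, 0.2636]
ee_rot: [-0.0, 0.2, 0.98, 0.001]
contact_force: [-0.0, -0.5, -1.3]
width: 0.0648
gripper_force: 23.3
clock: 16.5
position: [0.5129, 0.2226, 0.2638]
ee_rot: [-0.0, 0.202, 0.979, -0.0]
contact_force: [0.5, 0.3, -0.4]
width: 0.0646
gripper_force: 23.3
[0.51302863 0.22261408 0.26386279]
[439.57819248 194.16188856] [444.38535984 162.62181641]
```

```bash
python3 -c "
import cv2
b=cv2.imread('pics/s5.png');cv2.imwrite('pics/c5.png',cv2.resize(b[110:270,380:510],None,fx=3.5,fy=3.5))"
```

```text
(no output)
```

View pics/c5.png

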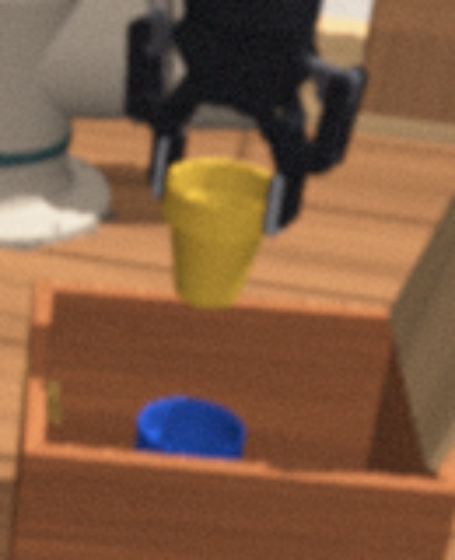

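The yellow pot is held upright, foot at about (439,196), above the blue pot. Lowering it now.

```bash
python3 -m inch '[{"claw":0,"travel":[0,0.005,-0.1],"turn":0},{"claw":0,"travel":[0,0.005,-0.25],"turn":0},{"claw":0,"travel":[0,0.005,-0.37],"turn":0},{"claw":0,"travel":[0,0.005,-0.37],"turn":0},{"claw":0,"travel":[0,0.005,-0.37],"turn":0}]'
python3 -m inch '[{"claw":0,"travel":[0,0,0],"turn":0},{"claw":0,"travel":[0,0,0],"turn":0},{"claw":0,"travel":[0,0,0],"turn":0}]'
```

```text
clock: 17.05
position: [0.5132, 0.2242, 0.1902]
ee_rot: [-0.0, 0.202, 0.979, -0.0]
contact_force: [0.4, 0.1, 0.0]
width: 0.0647
gripper_force: 23.2
clock: 17.35
position: [0.5135, 0.225, 0.191]
ee_rot: [0.001, 0.201, 0.98, 0.001]
contact_force: [0.2, -0.1, -0.9]
width: 0.0644
gripper_force: 23.2
```

Seat is expected at z ≈ 0.1215.

```bash
python3 -m inch '[{"claw":0,"travel":[-0.005,0,-0.06],"turn":0},{"claw":0,"travel":[-0.005,0,-0.12],"turn":0},{"claw":0,"travel":[-0.005,0,-0.18],"turn":0},{"claw":0,"travel":[-0.005,0,-0.24],"turn":0},{"claw":0,"travel":[-0.005,0,-0.28],"turn":0}]'
python3 -m inch '[{"claw":0,"travel":[0,0,-0.01],"turn":0},{"claw":0,"travel":[0,0,-0.02],"turn":0},{"claw":0,"travel":[0,0,-0.03],"turn":0},{"claw":0,"travel":[0,0,-0.03],"turn":0}]'
python3 -m inch '[{"claw":0,"travel":[0,0,-0.01],"turn":0},{"claw":0,"travel":[0,0,-0.015],"turn":0},{"claw":0,"travel":[0,0,-0.015],"turn":0}]'
```

```text
clock: 17.85
position: [0.5111, 0.2245, 0.1319]
ee_rot: [-0.001, 0.201, 0.98, -0.001]
contact_force: [-0.4, 0.3, 0.0]
width: 0.0645
gripper_force: 23.3
clock: 18.25
position: [0.5121, 0.2248, 0.128]
ee_rot: [0.0, 0.201, 0.98, 0.0]
contact_force: [1.0, -0.2, -1.7]
width: 0.0648
gripper_force: 23.3
clock: 18.55
position: [0.5119, 0.2247, 0.1248]
ee_rot: [0.0, 0.201, 0.98, 0.0]
contact_force: [-0.2, -0.4, -0.8]
width: 0.0649
gripper_force: 23.3
```

```bash
python3 -m inch '[{"claw":0,"travel":[0,0,-0.007],"turn":0},{"claw":0,"travel":[0,0,-0.015],"turn":0},{"claw":0,"travel":[0,0,-0.015],"turn":0}]'
python3 -m inch '[{"claw":0,"travel":[0,0,-0.006],"turn":0},{"claw":0,"travel":[0,0,-0.006],"turn":0}]'
```

```text
clock: 18.85
position: [0.5119, 0.2248, 0.1217]
ee_rot: [0.0, 0.201, 0.98, 0.0]
contact_force: [-1.1, -0.1, -0.9]
width: 0.0643
gripper_force: 23.3
clock: 19.05
position: [0.5125, 0.2252, 0.1214]
ee_rot: [0.001, 0.201, 0.98, 0.001]
contact_force: [-0.7, 0.8, 4.3]
width: 0.0646
gripper_force: 23.7
```

Seated (contact at 0.1214). Release, lift and check.

```bash
python3 -m inch '[{"claw":0.4,"travel":[0,0,0],"turn":0},{"claw":0.7,"travel":[0,0,0],"turn":0},{"claw":1,"travel":[0,0,0],"turn":0},{"claw":1,"travel":[0,0,0],"turn":0},{"claw":1,"travel":[0,0,0],"turn":0}]'
python3 -m inch '[{"claw":1,"travel":[0,0,0.1],"turn":0},{"claw":1,"travel":[0,0,0.3],"turn":0},{"claw":1,"travel":[0,0,0.55],"turn":0},{"claw":1,"travel":[0,-0.2,0.7],"turn":0},{"claw":1,"travel":[0,-0.4,0.7],"turn":0}]'
python3 -m inch '[{"claw":1,"travel":[0,-1,0],"turn":0},{"claw":1,"travel":[0,-1,0],"turn":0},{"claw":1,"travel":[0,-1,0],"turn":0},{"claw":1,"travel":[0,-1,0],"turn":0},{"claw":1,"travel":[0,-1,0],"turn":0}]'
python3 -m inch '[{"claw":1,"travel":[0,0,0],"turn":0},{"claw":1,"travel":[0,0,0],"turn":0},{"claw":1,"travel":[0,0,0],"turn":0},{"claw":1,"travel":[0,0,0],"turn":0}]'
python3 -c "
from h import *
a=snap('top','t6.png');b=snap('scene','s6.png');print(get_state()['position'])
rims(a,(20,130,60),(34,255,255),.128)
cv2.imwrite('pics/c6.png',cv2.cvtColor(np.hstack([cv2.resize(b[150:300,370:520],None,fx=2.6,fy=2.6),cv2.resize(a[170:320,130:280],None,fx=2.6,fy=2.6)]),cv2.COLOR_RGB2BGR))"
```

```text
clock: 19.55
position: [0.5117, 0.2246, 0.1203]
ee_rot: [-0.0, 0.201, 0.98, -0.0]
contact_force: [-0.1, 1.1, -0.5]
width: 0.0854
gripper_force: 0.0
clock: 20.05
position: [0.5147, 0.1451, 0.2658]
ee_rot: [0.005, 0.2, 0.98, 0.002]
contact_force: [0.4, -0.9, 0.2]
width: 0.0853
gripper_force: 0.0
clock: 20.55
position: [0.5119, -0.0613, 0.2605]
ee_rot: [0.0, 0.204, 0.979, -0.002]
contact_force: [-0.2, 1.8, -0.3]
width: 0.0853
gripper_force: 0.0
clock: 20.95
position: [0.5119, -0.0538, 0.2606]
ee_rot: [-0.0, 0.2, 0.98, 0.0]
contact_force: [0.9, -0.6, 0.6]
width: 0.0853
gripper_force: 0.0
[ 0.51194642 -0.05416099  0.26067607]
px 220 258 xy 0.5123 0.2228 R 0.0347
px 93 247 xy 0.5296 0.5069 R 0.0153
```

View pics/c6.png

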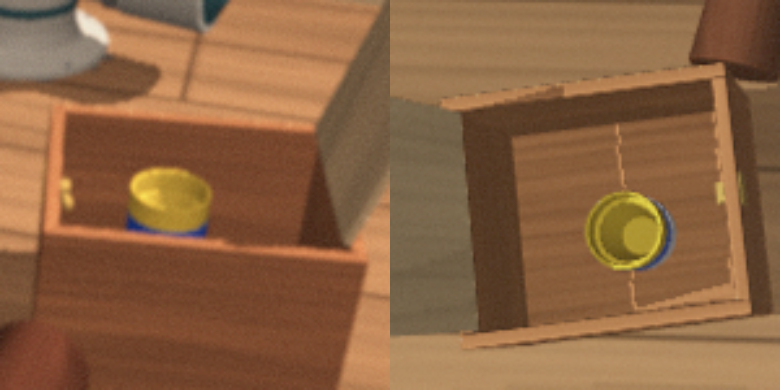

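The picture shows yellow seated flush on blue, upright and straight, with the stack at about (220,258) in the top view and the lid open.

```bash
python3 -c "
from rig import ticket
print(ticket.sign_off())"
```

```text
the job is handed in; nothing more can be done
None
```

The lid is sprung open and the blue and yellow pots are nested on the white pot inside the box, upright and straight in the last pictures; I handed the job in at about 21 s (no verdict was returned).

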